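Free the lid clamp of a sample canister

TASK

Unfasten the lid of the steel sample canister: unscrew the wing nut (anticlockwise from above) only until it clears the raised lip of the slotted lug, then swing the hinged eyebolt outwards and down, more than half way to level, and leave it there. Try the bolt gently as you go: never force the nut against the lip, nor up against the keeper prongs above its flange, and leave the jars and the tube rack where they stand.

Things in the scene. Friction and masses are not known exactly. Their poses are not given: they have to be found in the camera images.
- canister: Round upright steel canister, 150 mm across, fixed to the bench, with a flat lid 158 across, top at height 150. Origin: centre of its underside. +x points from its middle outwards through lug and bolt, z up. On the lid stands a wire handle 24 high at x -35, y -30 to 30; the lid is bare elsewhere. The lid's hinge is at -x.
- lug (a point): Where the bolt's axis passes the lug's top, level with the lid (canister x 95, height 150; axes as canister's). The lug is a fork: arms 11.5 mm wide, 11 apart, from the rim to 14.5 beyond this point. 8.5 to 13.5 beyond it both arms carry a round-topped lip raised 1.5 to 6.5 (unknown). On the lid side stands the keeper, x -19 to 0, y -9.5 to 9.5, top 13 to 19 above the lug; its two prongs reach over the nut's flange.
- pivot (a point): Axis of the eyebolt's pivot pin, fixed on the canister at x 95, y 0, height 65 mm, straight below the lug point. The pin runs along the canister's y axis. Axes as the canister's.
- bolt (a joint): Swing of the eyebolt about its pin, rad: 0 upright in the slot, growing as it swings outwards (canister +x) and down; 1.57 is level, end at 1.75. It stays where it is left; once free, about 1 N at the nut moves it.
- eye (a point): Eye of the eyebolt, whose shank is a rod of diameter 8 mm ending about 118 above the pin. The point lies on the pin's axis, z along the bolt towards the nut; upright at the start.
- wing_top (a point): Middle of the wing nut's top edge; z along the bolt, x along the wings. The wings are one upright flat blade 50 mm long (x), 8 thick (y), 20 high below this point, with an 8 mm notch in its middle. Right-hand coarse thread: anticlockwise from above it rises 12 mm a turn (1.9 per rad); turning takes about 0.1 N m.
- nut: The dark steel wing nut. Origin: centre of its flange's underside, 40 mm below wing_top; flange 18 across, 6 thick; at the start 0 to 0.8 above the lug. 1.8 mm out, the flange meets the lip; to swing past, the underside must be above the lug by the lip's height plus about 0.7, else it can catch in the first 15 mm of swing. The flange's top meets the keeper's prongs when the underside is 1.5 above the lip; 1 more loads it by 25 N or so.
- jar_a: Specimen jar with a screw lid, diameter 60, height 71, loose, to be left alone. Origin: centre of its underside.
- jar_b: Another such jar, to be left alone.
- jar_c: A third such jar, to be left alone.
- rack: White tube rack with capped tubes, 108 by 228, 88 high, loose, to be left alone. Origin: centre of its underside.
Things that resemble listed ones, but are neither listed nor needed, are in the scene too. There is more than one size of the canister; the job needs the middle-sized.

How it is judged:
On the way:
1. the wing nut has been backed off at least 1.5 mm from the lug while the bolt still stands upright (z of wing_top in the frame of eye above 0.1265 m and value of joint bolt below 0.1 rad), for 0.1 s.
At the end, for the whole second after the job is handed in: The eyebolt leans outwards by more than 0.8 rad (46 degrees) from upright, at rest (value of joint bolt above 0.8 rad and velocity of joint bolt between -0.1 and 0.1 rad/s); the robot touches nothing.
It fails at once if the nut is forced against the lug's lip or up against the keeper with more than 30 N (contact force between nut and canister above 30 N).
It fails at once if a jar or the tube rack is moved by more than 20 mm (distance of any of jar_a, jar_b, jar_c, rack from where it was at the start of the episode above 0.02 m).
It also fails if it takes over 72 s, if anything falls off the work surface, if the arm or the gripper's body presses on something with over 40 N, if the wrist force passes 120 N, or if a joint passes its speed limit or range.

ROBOT

A 6-joint arm with a two-finger parallel gripper is mounted at the origin on the work surface. World frame = base frame: x ahead of the robot, y to its left, z up, the work surface at z = 0. Lengths are in m, angles in rad, forces in N, time in s.
With the tool pointing down it reaches from about 0.3 to 0.775 m from the base axis. Payload 14.6 kg.
Tool frame: the origin (TCP) lies midway between the tips of the shut fingers; the grasp point (between the pads) lies 19 mm behind it; z points along the fingers, y is the direction in which the jaws open and shut (so a half turn about z gives the same grasp; the last joint's range is limited). The gripper opens to 94 mm and grips with 3 to 60 N. Pads are 16 mm wide; open, the fingers measure 119 mm over their backs; the gripper's body (75 mm by 177 mm) begins 78 mm behind the grasp point.
Start: joints at [1.111, 0.3, 1.521, -0, 1.321, -0.067], TCP at [0.211, 0.508, 0.205] pointing down, gripper open.
Joint ranges: [-3.03, 3.03], [-0.79, 2.21], [0.23, 2.52], [-1.04, 4.18], [0, 3.07], [-2.55, 2.55]. Speed limits (rad/s): [2.22, 2.22, 2.57, 3.14, 3.14, 3.14].

INTERFACE

Orientations are given as [roll, pitch, yaw] about the fixed x, y, z axes, in that order (R = Rz(yaw) Ry(pitch) Rx(roll)).
In Python, from station import readout, imaging, job gives the robot as it stands.
- The arm moves only by the tool arm_command, never from a script. Its argument "increments" is a list of rows, each an object with "gripper": the opening, from 0 (shut) to 1 (fully open); "slide": the shift along the world's x, y, z in m, a list of three; "yaw": the turn about the world's z in rad. A call has 1 to 8 rows; each row is the pose to reach, as a shift and turn from the pose commanded when the call began; what a row does not reach only later rows make up. A row lasts 1/8 s, in which the tool goes at most 62.5 mm and 10.7 degrees, less where a joint would pass 70% of its speed; a pose out of reach is approached as far as the arm can. A call with a gripper value outside its range is refused whole. The fingers move at their own pace and stop on an object; "grip_force" is the grip in N (left out, the last holds). Time passes only in rows, so rows that repeat a pose let the fingers close. It gives the time, the measured TCP pose, the force and the opening at its end, in the units of the state.
- readout.get_obs(): the state, without advancing time (a new reading comes with each control period).
- imaging.camera(name): name is "scene" or "top" or "wrist"; returns a dict with "color" (480x640x3 uint8, red, green, blue), "mtx" (3x3 intrinsics, pixels), "D" ([k1, k2, p1, p2, k3] as OpenCV has them; the pictures are not rectified), "rvec" (rotation vector, rad) and "tvec" (3), from world to camera coordinates, as OpenCV has them. Camera axes: x right, y down, z forward; pixel columns grow to the right and rows downward; lengths in m; the calibration is good to about 2 mm. A picture is of the moment at which its call begins. There is no depth.
- job.hand_in(): hands the job in, once; it reports no verdict.
The state is a dict: "time_s": time; "qpos": joint angles; "joint_vel": joint speeds; "tau": joint torques, N m; "ee_pos": TCP position; "eef_rot": TCP orientation; "force": force on the tool from outside, world axes, zero at the start; "moment": the same for the moment, N m; "grip_width": finger opening in m.
Only numpy, scipy, OpenCV 4.12 (cv2) and the standard library are available. Lean on these libraries where they do the work, as an engineer would, in place of code of your own. Each camera call takes 0.05 s, during which the arm holds its last target. There are 200 camera calls.

## Working session

There is one attempt and no reset: what is moved stays moved. The work goes in short steps, Python scripts to look and compute and a tool call to move; the robot and the scene stay as the last step left them, time stands still between calls to the robot, and variables do not carry over. Pictures are saved under pics/ and viewed, about 8 in all and at most 12, crops included, and the job is handed in when it is done.

Besides the shell and the picture viewer there is one more tool, called after "Call:" as a command line: name --argument value ..., lists and objects as JSON in quotes. arm_command: Moves the arm, as the interface text tells. Its arguments: {"type":"object","properties":{"increments":{"type":"array","items":{"type":"object","properties":{"gripper":{"type":"number"},"slide":{"type":"array","items":{"type":"number"}},"yaw":{"type":"number"}}}},"grip_force":{"type":"number"}},"required":["increments"]}

```bash
mkdir -p pics; cat > h.py <<'E'
import numpy as np, cv2
from station import readout, imaging, job
def shot(n,f):
    c=imaging.camera(n); cv2.imwrite(f'pics/{f}.png',c['color'][:,:,::-1]); np.savez(f'pics/{f}.npz',**{k:np.asarray(v) for k,v in c.items()}); return c
def ray(c,uv):
    R=cv2.Rodrigues(np.array(c['rvec'],float))[0]; p=cv2.undistortPoints(np.array([[uv]],float),np.array(c['mtx']),np.array(c['D']))[0,0]
    return -R.T@np.array(c['tvec']).ravel(), R.T@np.array([p[0],p[1],1.])
def onz(c,uv,z):
    o,d=ray(c,uv); return o+d*(z-o[2])/d[2]
def proj(c,P):
    return cv2.projectPoints(np.array(P,float).reshape(-1,3),np.array(c['rvec'],float),np.array(c['tvec'],float),np.array(c['mtx']),np.array(c['D']))[0][:,0]
def tri(cs,uvs):
    A=np.zeros((3,3));b=np.zeros(3)
    for c,u in zip(cs,uvs):
        o,d=ray(c,u); d/=np.linalg.norm(d); M=np.eye(3)-np.outer(d,d); A+=M;b+=M@o
    X=np.linalg.solve(A,b); return X,[np.round(proj(c,X)[0]-u,1) for c,u in zip(cs,uvs)]
E
python3 - <<'E'
from h import *
for n in('scene','top'):
    c=shot(n,n+'0'); o,_=ray(c,(320,240)); print(n,o.round(3))
print(readout.get_obs())
E
```

```text
scene [0.783 0.536 0.906]
top [ 0.265 -0.045  1.319]
{'time_s': 0.1, 'qpos': array([ 1.11141125e+00,  3.00397006e-01,  1.52149287e+00,  7.46689661e-06,
        1.32069999e+00, -6.65954423e-02]), 'joint_vel': array([ 0.00038489, -0.00070073, -0.00122965, -0.0007664 ,  0.00152272,
        0.00107903]), 'tau': array([ 2.17121393e-03, -5.32644367e+01, -3.53282189e+01,  7.10021588e-02,
        2.34889792e-02, -8.04404931e-05]), 'ee_pos': array([0.21042061, 0.50791338, 0.20496429]), 'eef_rot': array([-3.14059814e+00, -7.35771287e-05,  2.74880114e+00]), 'force': array([-0.40807954,  0.46078777,  0.43287795]), 'moment': array([ 0.01137211, -0.01026871,  0.01203089]), 'grip_width': 0.09403657335128769}
```

View pics/top0.png

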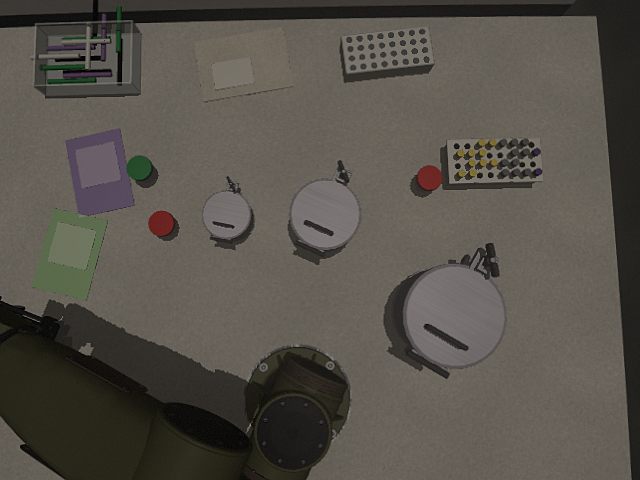

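View pics/scene0.png

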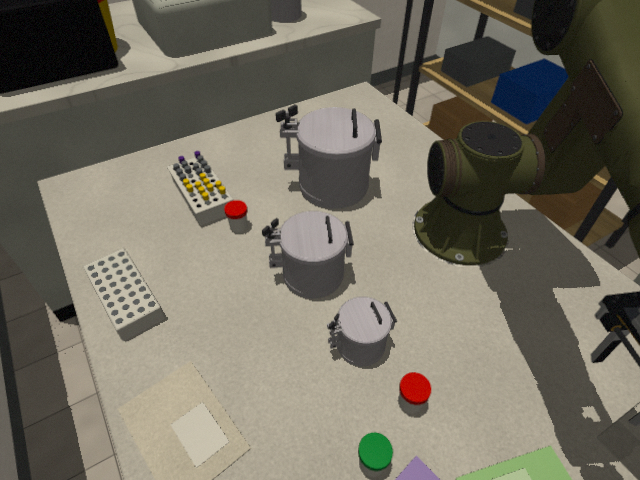

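The top view shows three canisters. The middle one has its lid at about (325,215), with the nut at about (343,172). In the scene view its lid is at about (313,237) and its nut at about (272,230). I'll zoom in on both.

```bash
python3 - <<'E'
from h import *
T=dict(np.load('pics/top0.npz'));S=dict(np.load('pics/scene0.npz'))
a=T['color'][150:260,280:370];b=S['color'][205:305,255:355]
a=cv2.resize(a,(450,550),interpolation=cv2.INTER_CUBIC);b=cv2.resize(b[:, :70],(350,500),interpolation=cv2.INTER_CUBIC)
b=cv2.copyMakeBorder(b,0,50,0,0,cv2.BORDER_CONSTANT)
cv2.imwrite('pics/crop0.png',np.hstack([a,b])[:,:,::-1])
g=cv2.cvtColor(T['color'],cv2.COLOR_RGB2GRAY); h=cv2.cvtColor(T['color'],cv2.COLOR_RGB2HSV)
print(h[215,325],h[215,400],h[172,343])
m=((h[:,:,0]>110)&(h[:,:,2]>105)).astype(np.uint8); m=cv2.morphologyEx(m,cv2.MORPH_OPEN,np.ones((3,3)))
for c in cv2.findContours(m,0,2)[0]:
    if cv2.contourArea(c)>800:
        (x,y),r=cv2.minEnclosingCircle(c); P=onz(T,(x,y),.15); Q=onz(T,(x+r,y),.15); print(x,y,r,P.round(4),np.linalg.norm(P-Q)*2, cv2.fitEllipse(c))
E
```

```text
[  4  14 124] [ 18  36 107] [  8  18 112]
97.5 164.5 26.50481605529785 [0.5446 0.4252 0.15  ] 0.11775617719444677 ((101.03518676757812, 164.44729614257812), (36.38738250732422, 41.09748077392578), 22.960166931152344)
```

View pics/crop0.png

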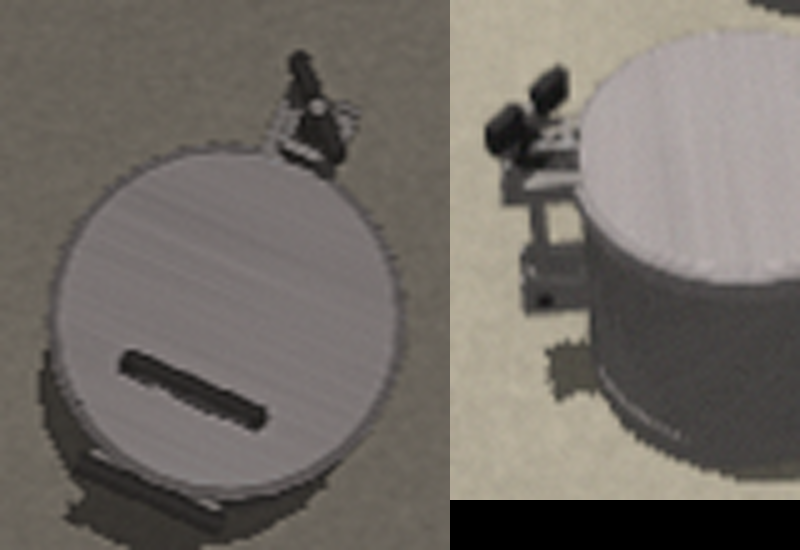

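```bash
python3 - <<'E'
from h import *
T=dict(np.load('pics/top0.npz'));S=dict(np.load('pics/scene0.npz'))
t=lambda x,y:(280+x/5-.4,150+y/5-.4)
s=lambda x,y:(255+(x-450)/5-.4,205+y/5-.4)
C=onz(T,t(229,322),.15);L=onz(T,t(57,322),.15);R=onz(T,t(402,322),.15)
print('C',C,'diam',np.linalg.norm(L-R))
h1=onz(T,t(128,362),.174);h2=onz(T,t(262,418),.174);d=h2-h1
print('handle len',np.linalg.norm(d),'x-axis az',np.arctan2(d[1],d[0])+np.pi/2)
v=C-(h1+h2)/2;print('az centre-handle',np.arctan2(v[1],v[0]),np.linalg.norm(v))
B=onz(T,t(317,105),.183);v=B-C;print('bolt tip',B,np.arctan2(v[1],v[0]),np.linalg.norm(v))
w1=onz(T,t(298,58),.188);w2=onz(T,t(336,158),.188);d=w1-w2;print('wings',w1,w2,(w1+w2)/2,np.linalg.norm(d),np.arctan2(d[1],d[0]))
for z in(.17,.18,.19):
  print('scene lobes',onz(S,s(505,130),z),onz(S,s(550,90),z))
# jar near, rack corner
print('jar',onz(T,(429,178),.07)); print('handle mid scene dummy')
E
```

```text
C [ 0.42180674 -0.07412015  0.15      ] diam 0.15035743085702674
handle len 0.061849302310745514 x-axis az -0.4230812644680051
az centre-handle -0.46027352182365344 0.043063015567072864
bolt tip [ 0.50987792 -0.11342227  0.183     ] -0.41973440470519774 0.1019322749395925
wings [ 0.52934935 -0.10565129  0.188     ] [ 0.48573972 -0.12048492  0.188     ] [ 0.50754454 -0.11306811  0.188     ] 0.04606339266142448 0.32786915517244497
scene lobes [ 0.51972319 -0.11748896  0.17      ] [ 0.49115654 -0.12944126  0.17      ]
scene lobes [ 0.5233057  -0.10861035  0.18      ] [ 0.49512708 -0.1204003   0.18      ]
scene lobes [ 0.52688821 -0.09973174  0.19      ] [ 0.49909761 -0.11135934  0.19      ]
jar [ 0.51195903 -0.32205052  0.07      ]
handle mid scene dummy
```

The lug point computed from the lid and the canister's x axis (azimuth −0.42) is (0.5085,−0.113). The bolt tip measures (0.510,−0.113), so they agree. The blade lies at azimuth 0.33, so I'll grasp at yaw 0.33. That leaves the last joint at about 1.0, with some 3.5 rad to unscrew.

Call:
arm_command --increments '[{"gripper": 0.45,"slide": [0.02,-0.04,0.06],"yaw": -0.18},{"gripper": 0.45,"slide": [0.05,-0.09,0.07],"yaw": -0.36},{"gripper": 0.45,"slide": [0.07,-0.14,0.07],"yaw": -0.54},{"gripper": 0.45,"slide": [0.09,-0.19,0.07],"yaw": -0.72},{"gripper": 0.45,"slide": [0.12,-0.24,0.07],"yaw": -0.9},{"gripper": 0.45,"slide": [0.14,-0.29,0.07],"yaw": -1.08},{"gripper": 0.45,"slide": [0.16,-0.34,0.07],"yaw": -1.26},{"gripper": 0.45,"slide": [0.19,-0.39,0.07],"yaw": -1.44}]' --grip_force 15

```text
time_s: 1.1
ee_pos: [0.4007, 0.1164, 0.2756]
eef_rot: [3.141, -0.0, 1.303]
force: [1.5, 0.7, 0.3]
grip_width: 0.0422
```

Call:
arm_command --increments '[{"slide": [0.02,-0.04,0],"yaw": -0.18},{"slide": [0.05,-0.09,0],"yaw": -0.36},{"slide": [0.07,-0.14,0],"yaw": -0.54},{"slide": [0.09,-0.19,0],"yaw": -0.72},{"slide": [0.11,-0.23,0],"yaw": -0.88},{"slide": [0.11,-0.23,0],"yaw": -0.98},{"slide": [0.11,-0.23,0],"yaw": -0.98}]'

```text
invalid input
```

```bash
python3 - <<'E'
from h import *
c=shot('wrist','w1'); o=readout.get_obs(); print(o['ee_pos'],o['eef_rot'],o['qpos'],o['force'])
C=np.array([.4218,-.0741]);a=-.42
print(proj(c,[[.508,-.113,.19],[.508,-.113,.15],[.4218,-.0741,.15]]))
t=dict(np.load('pics/w1.npz'))
E
```

```text
[0.40325624 0.11176021 0.27527033] [3.14075781e+00 1.34425896e-03 1.29006081e+00] [ 1.83805626e-01 -5.06679018e-02  1.75234123e+00 -1.58944930e-03
  1.43977536e+00  4.64748124e-01] [ 0.80359588 -1.05373844 -1.17576017]
[[486.70341061 440.62427298]
 [469.13736245 410.90631048]
 [382.67682777 400.10714738]]
```

View pics/w1.png

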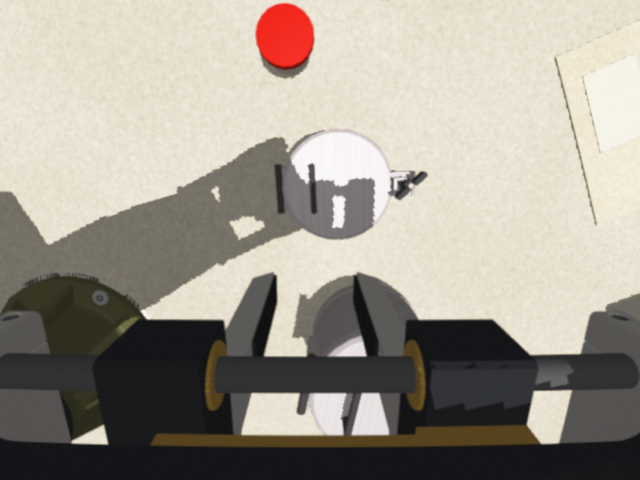

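The gripper value is required in every row, so the second call was refused. The wrist picture so far shows only the small canister at (335,185), with the middle one under the fingers. I'll go on to hover over the nut.

Call:
arm_command --increments '[{"gripper": 0.45,"slide": [0.02,-0.05,0],"yaw": -0.18},{"gripper": 0.45,"slide": [0.05,-0.1,0],"yaw": -0.36},{"gripper": 0.45,"slide": [0.07,-0.15,0],"yaw": -0.54},{"gripper": 0.45,"slide": [0.09,-0.2,0],"yaw": -0.72},{"gripper": 0.45,"slide": [0.108,-0.231,-0.02],"yaw": -0.88},{"gripper": 0.45,"slide": [0.108,-0.231,-0.05],"yaw": -0.979},{"gripper": 0.45,"slide": [0.108,-0.231,-0.06],"yaw": -0.979},{"gripper": 0.45,"slide": [0.108,-0.231,-0.06],"yaw": -0.979}]'

```text
time_s: 2.15
ee_pos: [0.5084, -0.1125, 0.2156]
eef_rot: [-3.141, 0.0, 0.333]
force: [0.2, -0.4, 0.7]
grip_width: 0.0422
```

```bash
python3 - <<'E'
from h import *
c=shot('wrist','w2'); o=readout.get_obs(); print(o['ee_pos'],o['eef_rot'],o['qpos'],o['force'])
print(proj(c,[[.508,-.113,.19],[.508,-.113,.15],[.4218,-.0741,.15],o['ee_pos']]))
u=np.array([np.cos(.33),np.sin(.33)])*.025;print(proj(c,[[.508+u[0],-.113+u[1],.19],[.508-u[0],-.113-u[1],.19]]))
E
```

```text
[ 0.50872954 -0.11256526  0.21633333] [ 3.14113434e+00 -7.12446520e-04  3.32357807e-01] [-2.88083177e-01  2.26100345e-01  1.58831133e+00  4.25821303e-05
  1.32633486e+00  9.50345216e-01] [0.04665949 0.12191994 1.36945995]
[[314.39070827 271.27314924]
 [314.53364533 253.21295019]
 [232.69338979 336.04925292]
 [313.95530157 285.74084642]]
[[314.55689204 232.48339659]
 [314.2344801  307.79708989]]
```

View pics/w2.png

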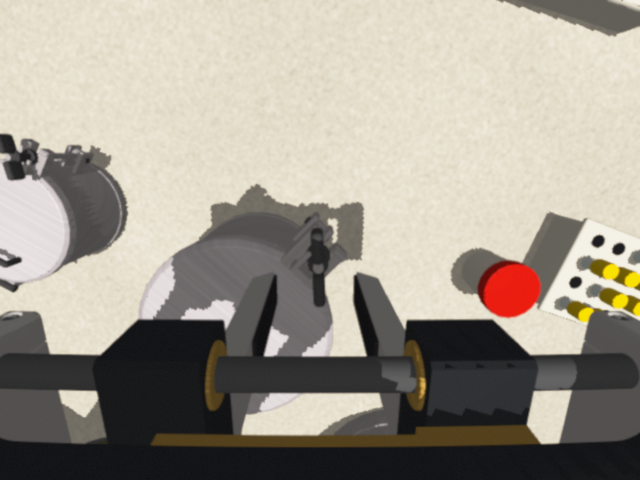

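The blade runs from (318,232) to (319,303), vertical between fingers whose midpoint is at about x=317, so it's aligned. A 1 mm nudge to the right is enough, then down and close.

Call:
arm_command --increments '[{"gripper": 0.45,"slide": [0.0003,-0.001,-0.02],"yaw": 0},{"gripper": 0.45,"slide": [0.0003,-0.001,-0.035],"yaw": 0},{"gripper": 0.45,"slide": [0.0003,-0.001,-0.042],"yaw": 0},{"gripper": 0.45,"slide": [0.0003,-0.001,-0.042],"yaw": 0}]'

```text
time_s: 2.7
ee_pos: [0.5089, -0.1138, 0.1735]
eef_rot: [-3.141, 0.0, 0.33]
force: [1.2, -0.3, 0.2]
grip_width: 0.0423
```

Call:
arm_command --increments '[{"gripper": 0.2,"slide": [0,0,0],"yaw": 0},{"gripper": 0.0,"slide": [0,0,0],"yaw": 0},{"gripper": 0.0,"slide": [0,0,0],"yaw": 0},{"gripper": 0.0,"slide": [0,0,0],"yaw": 0},{"gripper": 0.0,"slide": [0,0,0],"yaw": 0}]' --grip_force 25

```text
time_s: 3.32
ee_pos: [0.509, -0.1141, 0.1736]
eef_rot: [3.141, -0.0, 0.33]
force: [1.2, -2.5, 1.9]
grip_width: 0.0108
```

```bash
python3 - <<'E'
from h import *
o=readout.get_obs(); print(o)
E
```

```text
{'time_s': 3.325, 'qpos': array([-2.90676720e-01,  2.65300981e-01,  1.64180238e+00, -2.24443467e-04,
        1.23384070e+00,  9.50530965e-01]), 'joint_vel': array([ 0.00049142,  0.002792  ,  0.00246559,  0.00216995, -0.00074593,
       -0.00128248]), 'tau': array([ 1.19208500e+00, -4.95050526e+01, -3.29433274e+01,  5.95454760e-01,
        4.60398830e-01,  2.06068587e-03]), 'ee_pos': array([ 0.50897968, -0.11411847,  0.17363861]), 'eef_rot': array([ 3.14104326e+00, -4.04623878e-04,  3.29662889e-01]), 'force': array([ 1.20016443, -2.46634574,  1.88517719]), 'moment': array([-0.62146409, -0.04092615, -0.02307345]), 'grip_width': 0.010772805002042569}
```

Call:
arm_command --increments '[{"gripper": 0.0,"slide": [0,0,0],"yaw": 0},{"gripper": 0.0,"slide": [0,0,0],"yaw": 0.05},{"gripper": 0.0,"slide": [0,0,0.0001],"yaw": 0.1},{"gripper": 0.0,"slide": [0,0,0.0002],"yaw": 0.15},{"gripper": 0.0,"slide": [0,0,0.0003],"yaw": 0.2},{"gripper": 0.0,"slide": [0,0,0.0003],"yaw": 0.2}]' --grip_force 25

```text
time_s: 4.08
ee_pos: [0.509, -0.1141, 0.1739]
eef_rot: [3.141, -0.0, 0.529]
force: [3.0, -3.8, 0.4]
grip_width: 0.0102
```

```bash
python3 - <<'E'
from h import *
o=readout.get_obs(); print(o['ee_pos'],o['eef_rot'],o['force'],o['moment'],o['grip_width'])
E
```

```text
[ 0.50898949 -0.11410035  0.17387604] [ 3.14097583e+00 -2.68072979e-04  5.29346934e-01] [ 3.02569681 -3.78044385  0.40201009] [-0.80440659 -0.32225459 -0.14115971] 0.010223252881123301
```

Call:
arm_command --increments '[{"gripper": 0.0,"slide": [0.0004,-0.0005,0.0002],"yaw": 0.1},{"gripper": 0.0,"slide": [0.0007,-0.0008,0.0004],"yaw": 0.2},{"gripper": 0.0,"slide": [0.0007,-0.0008,0.0006],"yaw": 0.3},{"gripper": 0.0,"slide": [0.0007,-0.0008,0.0008],"yaw": 0.4},{"gripper": 0.0,"slide": [0.0007,-0.0008,0.001],"yaw": 0.5},{"gripper": 0.0,"slide": [0.0007,-0.0008,0.0012],"yaw": 0.6},{"gripper": 0.0,"slide": [0.0007,-0.0008,0.0012],"yaw": 0.6}]'

```text
time_s: 4.95
ee_pos: [0.5094, -0.1145, 0.1749]
eef_rot: [-3.141, -0.0, 1.128]
force: [-0.6, -1.3, 1.6]
grip_width: 0.0103
```

```bash
python3 - <<'E'
from h import *
o=readout.get_obs(); print(o['ee_pos'],o['eef_rot'],o['force'],o['moment'],o['grip_width'])
S=shot('scene','s1')
a=S['color'][200:300,240:360]
cv2.imwrite('pics/s1c.png',cv2.resize(a,(780,650),interpolation=cv2.INTER_CUBIC)[:600,:,::-1])
E
```

```text
[ 0.50936225 -0.11448402  0.17490362] [-3.14096990e+00 -1.60311672e-04  1.12821986e+00] [-0.61311704 -1.33227361  1.64299387] [-0.17249912  0.23242374 -0.09164473] 0.010330444806868394
```

View pics/s1c.png

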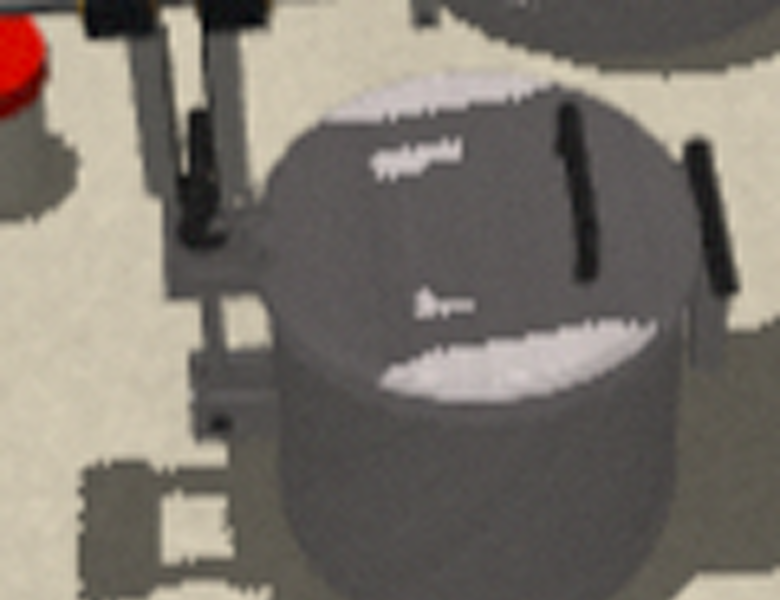

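The blade, at (200,110–240), sits between the fingers and turned with them. I'll turn 0.3 more, to about 2 mm in all, and then try the bolt gently outwards, along (0.91,−0.41).

Call:
arm_command --increments '[{"gripper": 0.0,"slide": [0,0,0.0002],"yaw": 0.1},{"gripper": 0.0,"slide": [0,0,0.0004],"yaw": 0.2},{"gripper": 0.0,"slide": [0,0,0.0006],"yaw": 0.3},{"gripper": 0.0,"slide": [0,0,0.0006],"yaw": 0.3}]'

```text
time_s: 5.5
ee_pos: [0.5094, -0.1146, 0.1755]
eef_rot: [-3.141, -0.0, 1.427]
force: [-1.0, -0.6, 1.0]
grip_width: 0.0109
```

Call:
arm_command --increments '[{"gripper": 0.0,"slide": [0.0009,-0.0004,0],"yaw": 0},{"gripper": 0.0,"slide": [0.0018,-0.0008,0],"yaw": 0},{"gripper": 0.0,"slide": [0.0027,-0.0012,0],"yaw": 0},{"gripper": 0.0,"slide": [0.0027,-0.0012,0],"yaw": 0}]'

```text
time_s: 6.0
ee_pos: [0.5122, -0.1159, 0.1755]
eef_rot: [-3.141, -0.0, 1.429]
force: [-0.6, -0.0, 1.8]
grip_width: 0.011
```

Call:
arm_command --increments '[{"gripper": 0.0,"slide": [0.0005,-0.0002,0],"yaw": 0},{"gripper": 0.0,"slide": [0.0009,-0.0004,0],"yaw": 0},{"gripper": 0.0,"slide": [0.0009,-0.0004,0],"yaw": 0}]'

```text
time_s: 6.38
ee_pos: [0.5132, -0.1161, 0.1763]
eef_rot: [3.141, -0.0, 1.43]
force: [-5.0, 1.8, 11.5]
grip_width: 0.0074
```

```bash
python3 - <<'E'
from h import *
o=readout.get_obs(); print(o['ee_pos'],o['eef_rot'],o['force'],o['moment'],o['grip_width'])
E
```

```text
[ 0.51319843 -0.11614057  0.17633135] [ 3.14113607e+00 -2.55364977e-04  1.42976861e+00] [-4.99864536  1.77040068 11.53743831] [ 0.45061374  1.31722215 -0.0881261 ] 0.007395264169774075
```

There's resistance now: −5.3 N outward and 11.5 N up, so the lip is met. I'll go back and then turn further.

Call:
arm_command --increments '[{"gripper": 0.0,"slide": [-0.0018,0.0008,0],"yaw": 0},{"gripper": 0.0,"slide": [-0.0036,0.0016,0],"yaw": 0},{"gripper": 0.0,"slide": [-0.0036,0.0016,0],"yaw": 0}]'

```text
time_s: 6.75
ee_pos: [0.5102, -0.1148, 0.1766]
eef_rot: [3.139, 0.0, 1.43]
force: [-0.4, 1.1, 8.6]
grip_width: 0.0078
```

```bash
python3 - <<'E'
from h import *
o=readout.get_obs(); print(o['ee_pos'],o['eef_rot'],o['force'],o['moment'],o['grip_width'])
S=shot('scene','s2')
a=S['color'][205:265,250:330]
cv2.imwrite('pics/s2c.png',cv2.resize(a,(800,600),interpolation=cv2.INTER_CUBIC)[:,:,::-1])
E
```

```text
[ 0.51017194 -0.11480285  0.17659149] [3.13906790e+00 2.55600631e-04 1.42971706e+00] [-0.35463884  1.10946431  8.55373476] [ 0.02846295  0.32569856 -0.08645777] 0.007794089736704286
```

View pics/s2c.png

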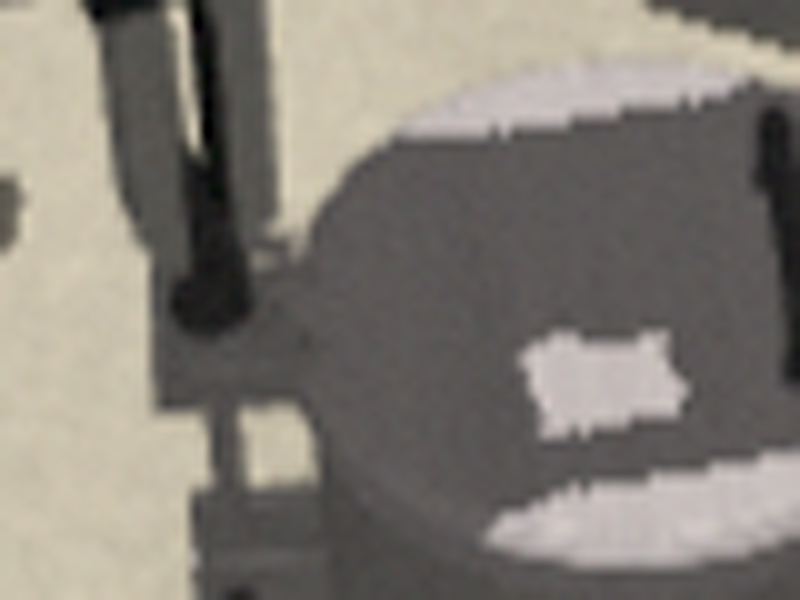

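The grip is now snug on the blade, though the tool sits about 1 mm low against it (8.5 N up). I'll raise it to relieve that, turn 0.35 and try again.

Call:
arm_command --increments '[{"gripper": 0.0,"slide": [0,0,0.001],"yaw": 0},{"gripper": 0.0,"slide": [0,0,0.0012],"yaw": 0.12},{"gripper": 0.0,"slide": [0,0,0.0014],"yaw": 0.24},{"gripper": 0.0,"slide": [0,0,0.0017],"yaw": 0.35},{"gripper": 0.0,"slide": [0,0,0.0017],"yaw": 0.35}]'

```text
time_s: 7.42
ee_pos: [0.51, -0.1147, 0.1776]
eef_rot: [3.14, 0.0, 1.779]
force: [1.3, 0.7, 3.5]
grip_width: 0.0074
```

Call:
arm_command --increments '[{"gripper": 0.0,"slide": [0.0009,-0.0004,0],"yaw": 0},{"gripper": 0.0,"slide": [0.0018,-0.0008,0],"yaw": 0},{"gripper": 0.0,"slide": [0.0027,-0.0012,0],"yaw": 0},{"gripper": 0.0,"slide": [0.0027,-0.0012,0],"yaw": 0}]'

```text
time_s: 7.92
ee_pos: [0.5122, -0.1157, 0.1774]
eef_rot: [-3.141, -0.0, 1.778]
force: [-1.5, 1.8, 8.3]
grip_width: 0.0075
```

Call:
arm_command --increments '[{"gripper": 0.0,"slide": [0.0009,-0.0004,0],"yaw": 0},{"gripper": 0.0,"slide": [0.0009,-0.0004,0],"yaw": 0}]'

```text
time_s: 8.18
ee_pos: [0.5129, -0.116, 0.1774]
eef_rot: [-3.141, -0.001, 1.778]
force: [-2.6, 2.0, 7.1]
grip_width: 0.0075
```

```bash
python3 - <<'E'
from h import *
o=readout.get_obs(); print(o['ee_pos'],o['eef_rot'],o['force'],o['moment'],o['grip_width'])
E
```

```text
[ 0.51285786 -0.1160445   0.17739062] [-3.14081998e+00 -7.27570911e-04  1.77761228e+00] [-2.62887027  2.03782949  7.05587912] [0.46056729 0.84006525 0.04531624] 0.007457346015585209
```

Call:
arm_command --increments '[{"gripper": 0.0,"slide": [0.0009,-0.0004,0],"yaw": 0},{"gripper": 0.0,"slide": [0.0009,-0.0004,0],"yaw": 0}]'

```text
time_s: 8.43
ee_pos: [0.5135, -0.1163, 0.1773]
eef_rot: [-3.14, -0.001, 1.778]
force: [-4.5, 3.2, 8.0]
grip_width: 0.0078
```

Call:
arm_command --increments '[{"gripper": 0.0,"slide": [0.0005,-0.0002,0],"yaw": 0},{"gripper": 0.0,"slide": [0.0005,-0.0002,0],"yaw": 0}]'

```text
time_s: 8.68
ee_pos: [0.5139, -0.1165, 0.1773]
eef_rot: [-3.14, -0.001, 1.778]
force: [-5.7, 3.3, 8.6]
grip_width: 0.0075
```

Still blocked: the force climbs steadily to 6.6 N. Back, turn 0.35, try again.

Call:
arm_command --increments '[{"gripper": 0.0,"slide": [-0.0025,0.001,0],"yaw": 0},{"gripper": 0.0,"slide": [-0.0047,0.002,0],"yaw": 0},{"gripper": 0.0,"slide": [-0.0047,0.002,0.0006],"yaw": 0.12},{"gripper": 0.0,"slide": [-0.0047,0.002,0.0008],"yaw": 0.24},{"gripper": 0.0,"slide": [-0.0047,0.002,0.001],"yaw": 0.35},{"gripper": 0.0,"slide": [-0.0047,0.002,0.001],"yaw": 0.35}]'

```text
time_s: 9.43
ee_pos: [0.51, -0.1148, 0.1783]
eef_rot: [3.141, 0.0, 2.128]
force: [1.9, 2.2, 3.5]
grip_width: 0.0075
```

Call:
arm_command --increments '[{"gripper": 0.0,"slide": [0.0009,-0.0004,0],"yaw": 0},{"gripper": 0.0,"slide": [0.0018,-0.0008,0],"yaw": 0},{"gripper": 0.0,"slide": [0.0027,-0.0012,0],"yaw": 0},{"gripper": 0.0,"slide": [0.0036,-0.0016,0],"yaw": 0},{"gripper": 0.0,"slide": [0.0036,-0.0016,0],"yaw": 0}]'

```text
time_s: 10.05
ee_pos: [0.5132, -0.1163, 0.1782]
eef_rot: [-3.141, -0.001, 2.129]
force: [-1.5, 3.5, 5.0]
grip_width: 0.0078
```

Call:
arm_command --increments '[{"gripper": 0.0,"slide": [0.0009,-0.0004,0],"yaw": 0},{"gripper": 0.0,"slide": [0.0009,-0.0004,0],"yaw": 0}]'

```text
time_s: 10.3
ee_pos: [0.5139, -0.1167, 0.1782]
eef_rot: [-3.141, -0.001, 2.129]
force: [-2.9, 4.0, 6.7]
grip_width: 0.0076
```

Call:
arm_command --increments '[{"gripper": 0.0,"slide": [0.0009,-0.0004,0],"yaw": 0},{"gripper": 0.0,"slide": [0.0014,-0.0006,0],"yaw": 0},{"gripper": 0.0,"slide": [0.0014,-0.0006,0],"yaw": 0}]'

```text
time_s: 10.68
ee_pos: [0.5155, -0.1174, 0.1786]
eef_rot: [-3.141, -0.001, 2.129]
force: [-3.4, 4.7, 11.1]
grip_width: 0.0074
```

Call:
arm_command --increments '[{"gripper": 0.0,"slide": [0.0009,-0.0004,0],"yaw": 0},{"gripper": 0.0,"slide": [0.0009,-0.0004,0],"yaw": 0}]' --grip_force 8

```text
time_s: 10.92
ee_pos: [0.5164, -0.1178, 0.1787]
eef_rot: [-3.141, -0.001, 2.129]
force: [-5.3, 4.9, 10.6]
grip_width: 0.0081
```

```bash
python3 - <<'E'
from h import *
o=readout.get_obs(); print(o['ee_pos'],o['eef_rot'],o['force'],o['moment'],o['grip_width'])
E
```

```text
[ 0.51637067 -0.11776257  0.17873034] [-3.14118182e+00 -5.03163977e-04  2.12911788e+00] [-5.26335252  4.92943672 10.64053946] [ 0.79198407  1.04448028 -0.05424071] 0.008070389014926254
```

```bash
python3 - <<'E'
from h import *
S=shot('scene','s3'); T=shot('top','t3')
a=S['color'][210:270,255:305]; b=np.load('pics/s2.npz')['color'][210:270,255:305]
z=lambda i:cv2.resize(np.clip(i.astype(float)*1.6,0,255).astype(np.uint8),(400,480),interpolation=cv2.INTER_CUBIC)
cv2.imwrite('pics/s3c.png',np.hstack([z(b),z(a)])[:,:,::-1])
E
```

```text
(no output)
```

View pics/s3c.png

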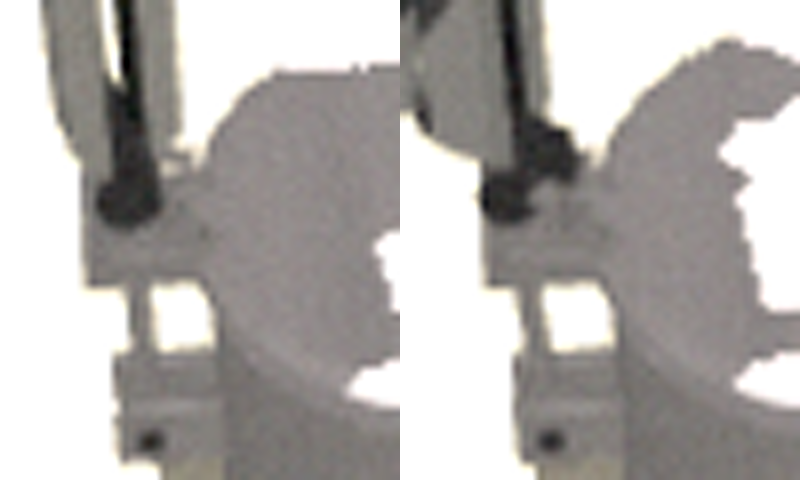

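The shank at the lug's underside has shifted left, from x≈141 to ≈130 in the 8× crop. So the bolt has leaned out. I'll put a number on it.

```bash
python3 - <<'E'
from h import *
def cen(f):
    g=np.load(f'pics/{f}.npz')['color'][:,:,:].mean(2)
    out=[]
    for r in range(246,253):
        p=g[r,266:280]; bg=np.median(np.r_[p[:3],p[-4:]]) ; w=np.clip(bg*0.97-p,0,None); w[10:]=0; out.append(round((w*np.arange(266,280)).sum()/max(w.sum(),1e-6),2))
    return out
for f in('scene0','s1','s2','s3'): print(f,cen(f))
S=dict(np.load('pics/s3.npz'))
ax=np.array([.913,-.408,0]);L=np.array([.5085,-.1128,.065])
for th in(0,.03,.06,.1):
    print(th,[proj(S,L+r*(np.sin(th)*ax+np.cos(th)*np.array([0,0,1])))[0].round(2) for r in(40,50,60,70) for r in [r/1000]])
E
```

```text
scene0 [np.float64(271.26), np.float64(272.02), np.float64(272.18), np.float64(272.17), np.float64(272.3), np.float64(272.45), np.float64(272.55)]
s1 [np.float64(271.28), np.float64(272.02), np.float64(272.17), np.float64(272.18), np.float64(272.28), np.float64(272.39), np.float64(272.48)]
s2 [np.float64(271.09), np.float64(271.72), np.float64(272.05), np.float64(272.2), np.float64(272.18), np.float64(272.26), np.float64(272.44)]
s3 [np.float64(270.19), np.float64(270.59), np.float64(270.75), np.float64(271.11), np.float64(271.28), np.float64(271.49), np.float64(271.58)]
0 [array([273.01, 249.28]), array([272.72, 246.44]), array([272.44, 243.55]), array([272.15, 240.63])]
0.03 [array([272.49, 249.34]), array([272.07, 246.5 ]), array([271.65, 243.63]), array([271.22, 240.71])]
0.06 [array([271.97, 249.4 ]), array([271.42, 246.58]), array([270.87, 243.72]), array([270.3 , 240.82])]
0.1 [array([271.29, 249.49]), array([270.56, 246.7 ]), array([269.83, 243.86]), array([269.08, 240.99])]
```

The bolt leans about 0.06 rad, so the flange is 5.5 mm out, already over the lip. The drop over the lip peaks at 0.7 mm at 0.125 rad and is about 0.5 mm here, so at worst it's a shallow graze. I'll ease back, add 0.15 rad (0.3 mm, still under the keeper) and pull again.

Call:
arm_command --increments '[{"gripper": 0.0,"slide": [-0.0027,0.0012,0.0005],"yaw": 0},{"gripper": 0.0,"slide": [-0.0054,0.0024,0.0007],"yaw": 0},{"gripper": 0.0,"slide": [-0.0064,0.0028,0.0008],"yaw": 0.08},{"gripper": 0.0,"slide": [-0.0064,0.0028,0.001],"yaw": 0.17},{"gripper": 0.0,"slide": [-0.0064,0.0028,0.001],"yaw": 0.17}]' --grip_force 20

```text
time_s: 11.65
ee_pos: [0.5102, -0.1151, 0.1791]
eef_rot: [3.142, 0.0, 2.299]
force: [2.6, 2.1, 0.8]
grip_width: 0.0075
```

Call:
arm_command --increments '[{"gripper": 0.0,"slide": [0.0018,-0.0008,0],"yaw": 0},{"gripper": 0.0,"slide": [0.0036,-0.0016,0],"yaw": 0},{"gripper": 0.0,"slide": [0.0054,-0.0024,0],"yaw": 0},{"gripper": 0.0,"slide": [0.0054,-0.0024,0],"yaw": 0}]' --grip_force 5

```text
time_s: 12.15
ee_pos: [0.5155, -0.1175, 0.1792]
eef_rot: [-3.141, -0.001, 2.299]
force: [-3.4, 2.9, 2.3]
grip_width: 0.0076
```

Call:
arm_command --increments '[{"gripper": 0.0,"slide": [0.0009,-0.0004,0],"yaw": 0},{"gripper": 0.0,"slide": [0.0018,-0.0008,0],"yaw": 0},{"gripper": 0.0,"slide": [0.0018,-0.0008,0],"yaw": 0}]'

```text
time_s: 12.52
ee_pos: [0.5171, -0.1182, 0.1792]
eef_rot: [-3.141, -0.001, 2.3]
force: [-4.8, 3.3, 4.4]
grip_width: 0.008
```

Call:
arm_command --increments '[{"gripper": 0.0,"slide": [0.0009,-0.0004,0],"yaw": 0},{"gripper": 0.0,"slide": [0.0018,-0.0008,0],"yaw": 0},{"gripper": 0.0,"slide": [0.0018,-0.0008,0],"yaw": 0}]'

```text
time_s: 12.9
ee_pos: [0.5188, -0.1191, 0.1793]
eef_rot: [-3.141, -0.001, 2.299]
force: [-5.1, 2.7, 4.9]
grip_width: 0.0081
```

```bash
cat >> h.py <<'E'
def cen(c):
    g=c['color'].mean(2); out=[]
    for r in range(247,253):
        p=g[r,264:280]; bg=np.median(np.r_[p[:3],p[-4:]]) ; w=np.clip(bg*0.97-p,0,None); w[11:]=0; out.append((w*np.arange(264,280)).sum()/max(w.sum(),1e-6))
    d=np.array([272.02,272.18,272.17,272.3,272.45,272.55])-out
    return (d/np.array([.65,.59,.53,.47,.42,.37])*.03).round(3)
E
python3 - <<'E'
from h import *
o=readout.get_obs(); print(o['ee_pos'],o['force'],o['moment'],o['grip_width'])
print('tilt',cen(shot('scene','s4')), 's3', cen(np.load('pics/s3.npz')))
E
```

```text
[ 0.51883767 -0.1190852   0.17928009] [-5.12851095  2.70732764  4.93718794] [ 0.56595844  1.18738339 -0.03931757] 0.008100716015098057
tilt [0.08  0.088 0.087 0.084 0.091 0.095] s3 [0.066 0.073 0.06  0.065 0.068 0.078]
```

It leans 0.087 rad and is still moving at a steady 5–6 N or so, with no catch building. I'll keep pulling gently.

Call:
arm_command --increments '[{"gripper": 0.0,"slide": [0.0014,-0.0006,0],"yaw": 0},{"gripper": 0.0,"slide": [0.0027,-0.0012,0],"yaw": 0},{"gripper": 0.0,"slide": [0.0036,-0.0016,0],"yaw": 0},{"gripper": 0.0,"slide": [0.0036,-0.0016,0],"yaw": 0}]'

```text
time_s: 13.45
ee_pos: [0.5226, -0.1209, 0.1792]
eef_rot: [-3.141, -0.0, 2.299]
force: [-4.7, 1.2, 2.4]
grip_width: 0.0083
```

```bash
python3 - <<'E'
from h import *
o=readout.get_obs(); print(o['ee_pos'],o['force'],o['moment'],o['grip_width'])
print('tilt',cen(shot('scene','s5')))
E
```

```text
[ 0.52263482 -0.12085776  0.1792256 ] [-4.72621531  1.15947351  2.39193479] [ 0.18801292  0.83033057 -0.04121486] 0.008315194375664414
tilt [0.116 0.122 0.117 0.121 0.126 0.129]
```

The bolt leans 0.12 rad, which is the tightest point over the lip, and the force is falling. Continuing.

Call:
arm_command --increments '[{"gripper": 0.0,"slide": [0.0018,-0.0008,0],"yaw": 0},{"gripper": 0.0,"slide": [0.0036,-0.0016,0],"yaw": 0},{"gripper": 0.0,"slide": [0.0054,-0.0024,-0.0003],"yaw": 0},{"gripper": 0.0,"slide": [0.0072,-0.0032,-0.0006],"yaw": 0},{"gripper": 0.0,"slide": [0.009,-0.004,-0.001],"yaw": 0},{"gripper": 0.0,"slide": [0.009,-0.004,-0.001],"yaw": 0}]'

```text
time_s: 14.25
ee_pos: [0.532, -0.125, 0.1779]
eef_rot: [-3.141, 0.0, 2.3]
force: [-1.7, -1.6, -3.7]
grip_width: 0.0084
```

Call:
arm_command --increments '[{"gripper": 0.0,"slide": [0.0027,-0.0012,-0.0005],"yaw": 0},{"gripper": 0.0,"slide": [0.0054,-0.0024,-0.001],"yaw": 0},{"gripper": 0.0,"slide": [0.0081,-0.0036,-0.0016],"yaw": 0},{"gripper": 0.0,"slide": [0.011,-0.005,-0.0025],"yaw": 0},{"gripper": 0.0,"slide": [0.011,-0.005,-0.0025],"yaw": 0}]'

```text
time_s: 14.88
ee_pos: [0.5431, -0.1299, 0.1757]
eef_rot: [3.141, 0.0, 2.3]
force: [-1.3, -2.0, -2.3]
grip_width: 0.0089
```

```bash
python3 - <<'E'
from h import *
o=readout.get_obs(); print(o['ee_pos'],o['force'],o['moment'],o['grip_width'])
print('tilt',cen(shot('scene','s6')))
E
```

```text
[ 0.54309319 -0.12986391  0.17568071] [-1.26456631 -2.04243668 -2.31864672] [-0.46307128  0.37152124  0.02035938] 0.008948223482595418
tilt [0.311 0.334 0.329 0.33  0.349 0.346]
```

The nut is past the lip, with the lean at about 0.31 rad and small forces. Next I'll turn the blade into the swing plane (yaw +0.4, now clear of lip and keeper), then carry it round the arc about the pin (radius 117 mm).

Call:
arm_command --increments '[{"gripper": 0.0,"slide": [0,0,0],"yaw": 0.1},{"gripper": 0.0,"slide": [0,0,0],"yaw": 0.2},{"gripper": 0.0,"slide": [0,0,0],"yaw": 0.3},{"gripper": 0.0,"slide": [0,0,0],"yaw": 0.4},{"gripper": 0.0,"slide": [0,0,0],"yaw": 0.4}]' --grip_force 8

```text
time_s: 15.55
ee_pos: [0.5431, -0.1297, 0.1762]
eef_rot: [3.141, 0.001, 2.699]
force: [-0.7, -2.3, -0.6]
grip_width: 0.0088
```

Call:
arm_command --increments '[{"gripper": 0.0,"slide": [0.0055,-0.0025,-0.002],"yaw": 0},{"gripper": 0.0,"slide": [0.0113,-0.005,-0.005],"yaw": 0},{"gripper": 0.0,"slide": [0.018,-0.008,-0.009],"yaw": 0},{"gripper": 0.0,"slide": [0.025,-0.0113,-0.014],"yaw": 0},{"gripper": 0.0,"slide": [0.025,-0.0113,-0.014],"yaw": 0}]' --grip_force 5

```text
time_s: 16.18
ee_pos: [0.5694, -0.1419, 0.1623]
eef_rot: [3.142, 0.003, 2.699]
force: [2.1, -4.7, 5.8]
grip_width: 0.0085
```

Call:
arm_command --increments '[{"gripper": 0.0,"slide": [0.0065,-0.003,-0.005],"yaw": 0},{"gripper": 0.0,"slide": [0.0125,-0.0056,-0.011],"yaw": 0},{"gripper": 0.0,"slide": [0.018,-0.008,-0.017],"yaw": 0},{"gripper": 0.0,"slide": [0.0233,-0.0104,-0.024],"yaw": 0},{"gripper": 0.0,"slide": [0.0233,-0.0104,-0.024],"yaw": 0}]'

```text
time_s: 16.8
ee_pos: [0.5936, -0.153, 0.139]
eef_rot: [3.142, 0.007, 2.699]
force: [6.8, -8.5, 6.3]
grip_width: 0.0086
```

Call:
arm_command --increments '[{"gripper": 0.0,"slide": [0.0045,-0.002,-0.007],"yaw": 0},{"gripper": 0.0,"slide": [0.009,-0.004,-0.014],"yaw": 0},{"gripper": 0.0,"slide": [0.014,-0.0062,-0.025],"yaw": 0},{"gripper": 0.0,"slide": [0.014,-0.0062,-0.025],"yaw": 0}]'

```text
time_s: 17.3
ee_pos: [0.6064, -0.1588, 0.1123]
eef_rot: [-3.141, 0.003, 2.699]
force: [3.5, -7.7, 1.8]
grip_width: 0.0086
```

```bash
python3 - <<'E'
from h import *
o=readout.get_obs(); print(o['ee_pos'],o['force'],o['moment'],o['grip_width'],o['qpos'])
S=shot('scene','s7')
a=S['color'][190:290,220:353]
cv2.imwrite('pics/s7c.png',cv2.resize(a,(798,600),interpolation=cv2.INTER_CUBIC)[:,:,::-1])
E
```

```text
[ 0.60637904 -0.15875895  0.1123461 ] [ 3.48638602 -7.69143837  1.77798926] [-1.44880606 -0.58885585  0.03853681] 0.008578081642664964 [-3.14131289e-01  5.51814264e-01  1.38774710e+00 -8.91444004e-04
  1.19941440e+00 -1.44196183e+00]
```

View pics/s7c.png

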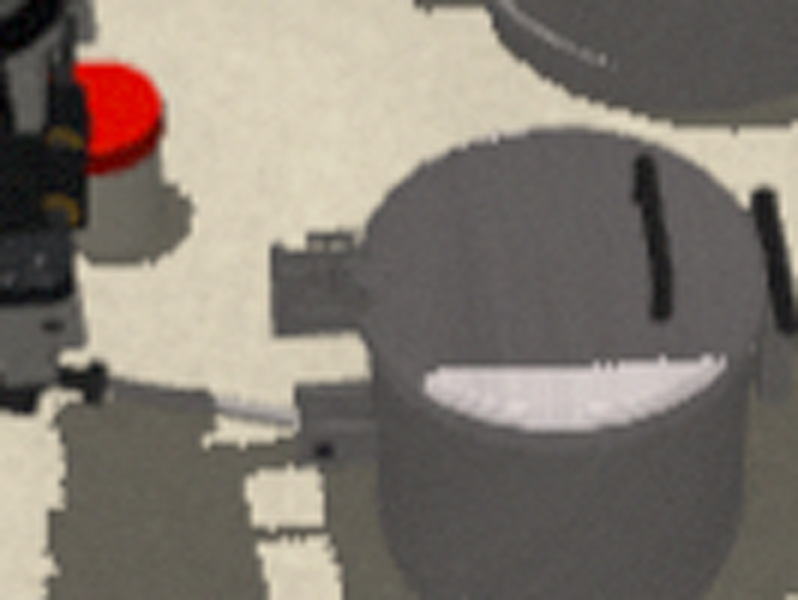

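The shank now runs from the pin at (320,450) out to the flange at (95,380), so the bolt is well down, at about 1.15 rad. I'll release and lift away.

Call:
arm_command --increments '[{"gripper": 0.1,"slide": [0,-0.0008,0],"yaw": 0},{"gripper": 0.35,"slide": [0,-0.0008,0],"yaw": 0},{"gripper": 0.35,"slide": [0,-0.0008,0],"yaw": 0},{"gripper": 0.35,"slide": [0,-0.0008,0],"yaw": 0},{"gripper": 0.35,"slide": [0,-0.0008,0.01],"yaw": 0},{"gripper": 0.35,"slide": [0,-0.0008,0.03],"yaw": 0},{"gripper": 0.35,"slide": [0,-0.0008,0.06],"yaw": 0},{"gripper": 0.35,"slide": [0,-0.0008,0.1],"yaw": 0}]'

```text
time_s: 18.35
ee_pos: [0.6048, -0.1582, 0.2139]
eef_rot: [-3.142, -0.001, 2.7]
force: [-0.0, 0.6, 0.3]
grip_width: 0.033
```

Call:
arm_command --increments '[{"gripper": 0.35,"slide": [0,0.03,0.05],"yaw": 0},{"gripper": 0.35,"slide": [0,0.08,0.06],"yaw": 0},{"gripper": 0.35,"slide": [0,0.13,0.06],"yaw": 0},{"gripper": 0.35,"slide": [0,0.18,0.06],"yaw": 0},{"gripper": 0.35,"slide": [0,0.18,0.06],"yaw": 0},{"gripper": 0.35,"slide": [0,0.18,0.06],"yaw": 0}]'

```text
time_s: 19.1
ee_pos: [0.6051, 0.0211, 0.2732]
eef_rot: [3.142, 0.001, 2.7]
force: [0.5, -1.1, -0.1]
grip_width: 0.0327
```

```bash
python3 - <<'E'
from h import *
o=readout.get_obs(); print(o['time_s'],o['ee_pos'],o['force'],o['grip_width'])
S=shot('scene','s8');T=shot('top','t8')
z=lambda i,r:cv2.resize(i,r,interpolation=cv2.INTER_CUBIC)
cv2.imwrite('pics/f.png',np.hstack([z(S['color'][140:290,180:330],(400,400)),z(T['color'][110:260,280:430],(400,400))])[:,:,::-1])
E
```

```text
19.1 [0.60513095 0.02107733 0.27322417] [ 0.53225169 -1.12866998 -0.13930568] 0.03272170735446427
```

View pics/f.png

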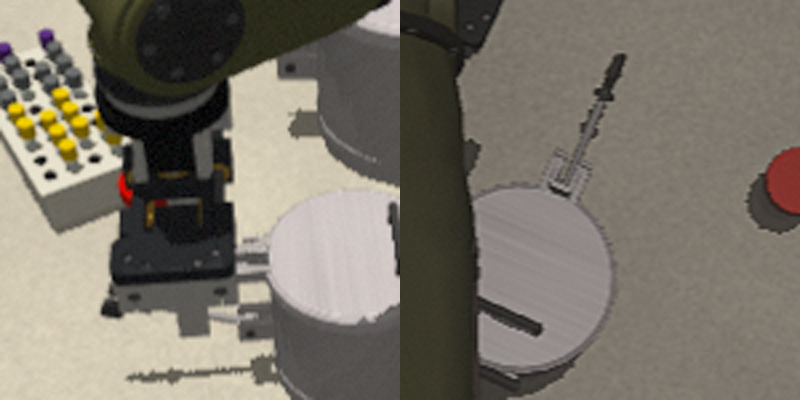

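The top view shows the bolt lying outwards, nut at (615,70) in the crop, with the robot clear of it. The jar and rack look as they did at the start.

```bash
python3 -c "
from h import *
print(job.hand_in())"
```

```text
the job is handed in; nothing more can be done
None
```

I unfastened the middle canister: the eyebolt now leans outwards and down at about 1.15 rad, and the job is handed in at about 19 s of the 72 allowed.

- **Unscrewing:** I turned the nut anticlockwise about 2 rad before it cleared the lip. I tried the bolt outwards after each step. The first try, and the second at about 2.7 mm of rise, met the lip and were taken back. The pulls peaked at about 7 N outwards and 12 N upwards at the wrist.
- **Clearing the lip:** Pulling at a steady 5–6 N, the bolt leaned 0.06, then 0.12, then 0.31 rad, and the force fell away. Past the lip I turned the nut another 0.4 rad to line the blade up with the swing, then carried the bolt down and let go.
- **Final check:** The last pictures show the bolt lying outwards. The gripper is open, away from everything, with about 1 N at the wrist. The jar and part of the rack in view looked undisturbed.

**Not confirmed:**
- The lip's height, the force between nut and canister, and the nut's distance from the lug at the 1.5 mm check were never measured directly. I estimated the nut's rise from how far it had turned.
- The final 1.15 rad comes from the gripper's position and the pictures, not from a reading of the joint.
- The lid measured 150 mm across in the top view instead of 158. I put this down to its darker rim and did not check further.

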